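Open a sprung presentation case and uncover the porcelain cup

ROBOT

A 7-joint arm with a two-finger parallel gripper is mounted at the origin on the work surface. World frame = base frame: x ahead of the robot, y to its left, z up, the work surface at z = 0. Lengths are in mm, angles in rad, forces in N, time in s.
With the tool pointing down it reaches from about 425 to 800 mm from the base axis. Payload 8.3 kg.
Tool frame: the origin (TCP) lies at the very end of the fingers, on their centre line; the grasp point (between the pads) lies 19 mm behind it; z points along the fingers, y is the direction in which the jaws open and shut (so a half turn about z gives the same grasp; the last joint's range is limited). The gripper opens to 85 mm and grips with 20 to 120 N. Pads are 22 mm wide; open, the fingers measure 114 mm over their backs; the gripper's body (76 mm by 85 mm) begins 54 mm behind the grasp point. The pads swing forward as they close: fully open they stand 13 mm farther back than shut.
Start: joints at [1.113, 0.383, 0.016, 1.37, -0.006, 1.388, -0.046], TCP at [240.424, -576.888, 231.279] pointing down, gripper open.
Joint ranges: [-2.95, 2.95], [-0.25, 2.06], [-1.52, 1.56], [0.18, 2.33], [-1.44, 4.58], [0.02, 2.06], [-3.01, 3.01]. Speed limits (rad/s): [2.39, 2.39, 3.01, 3.01, 3.14, 3.14, 3.14].

INTERFACE

Orientations are given as [roll, pitch, yaw] about the fixed x, y, z axes, in that order (R = Rz(yaw) Ry(pitch) Rx(roll)).
In Python, from cell import robot, read_camera, ticket, spotter gives the robot as it stands. The module is installed in compiled form; this text tells all that it offers.
- The arm moves only by the tool arm_command, never from a script. Its argument "plan" is a list of rows, each a list of 7 numbers: the turn, a rotation vector about the tool's x, y, z normalised to -1 to 1, where 1 is 1.5 rad, then the shift along the tool's x, y, z normalised to -1 to 1, where 1 is 0.12 m, then the opening, from 0 (shut) to 1 (fully open). A call has 1 to 12 rows; each row is the pose to reach, as a shift and turn from the pose commanded when the call began, along the tool's axes at that moment; what a row does not reach only later rows make up. A row lasts 1/8 s, in which the tool goes at most 62.5 mm and 10.7 degrees, less where a joint would pass 70% of its speed; a pose out of reach is approached as far as the arm can. A call with a number of a shift or a turn outside -1 to 1 is refused whole. A call with a gripper value outside its range is refused whole. The fingers move at their own pace and stop on an object; "grip_force" is the grip in N (left out, the last holds). Time passes only in rows, so rows that repeat a pose let the fingers close. It gives the time, the measured TCP pose, the force and the opening at its end, in the units of the state.
- robot.get_obs(): the state, without advancing time (a new reading comes with each control period).
- read_camera(name): name is "scene" or "top" or "wrist"; returns a dict with "image" (400x640x3 uint8, red, green, blue), "depth" (400x640 float32, mm along the optical axis (not along the pixel's ray), 0 where there is no reading), "fx", "fy", "cx", "cy" (pixels), "rvec" (rotation vector, rad) and "tvec" (3), from world to camera coordinates, as OpenCV has them. Camera axes: x right, y down, z forward; pixel columns grow to the right and rows downward; lengths in mm; the calibration is good to about 2 mm. A picture is of the moment at which its call begins.
- ticket.sign_off(): hands the job in, once; it reports no verdict.
Trained networks look in a picture, given as the dict that the camera call returned (one of the last four; its "shot" number tells which), for a name from the list of things; names that differ only in an ending like _2 or _b are one class to them, and where a whole thing is asked for, a point or a joint stands for the part that bears it (a point fixed in the world has none). Each returns a list of dicts, best first, with "confidence" (0 to 1); they miss things now and then, are a little off and sometimes report something else, mostly with a low value. They report only what shows in the picture. A call takes as long as a camera call. They do not tell look-alikes from the thing itself.
- spotter.spot_in(picture, thing): "xy" ([column, row] as shares, 0 to 1, of the picture: columns of its width, rows of its height, amid what is visible of it).
The state is a dict: "time_s": time; "joint_pos": joint angles; "joint_vel": joint speeds; "tau": joint torques, N m; "tool_pos": TCP position; "orientation": TCP orientation; "contact_force": force on the tool from outside, world axes, zero at the start; "ft_torque": the same for the moment, N m; "gripper_width": finger opening in mm.
Only numpy, scipy, OpenCV 4.12 (cv2) and the standard library are available. Lean on these libraries where they do the work, as an engineer would, in place of code of your own. Each camera call takes 0.05 s, during which the arm holds its last target.

TASK

Open the dark wooden presentation case so that the cup in it can be inspected: press its button catch and ease the sprung lid all the way up under your hand, never letting it fly open. Then squeeze the two tabs of the inner cover together, lift the cover out and lay it gently, flat and right way up in the square tray. Leave the lid open and the cup standing in its place, and do not disturb the other things on the table.

Things in the scene. Friction and masses are not known exactly. Their poses are not given: they have to be found in the camera images.
- case: dark wooden presentation case, fixed, 130 (x) by 170 (y) mm, base 54 mm high, closed lid's flat top at 76 mm. Origin at the centre of the underside, z up; front = its own -x side, the lid's hinge is at the back (+x). In front of the base a lock block (x -95 to -66 mm, 60 mm wide, 72 mm high) carries the button
- case_in (a point): centre of the case's inside floor, 8 mm above the table. The space inside is 118 by 158 mm, lined in blue: the cup on the floor, the grey inner cover above it. At each side a black keeper (|x| under 15, |y| 61 to 79 mm, underside 48 mm above the table) and blue blocks beside it (|x| 15 to 45, |y| 60 to 79), all with tops at 53 mm, hold the cover
- button_top (a point): centre of the top of the brass push button on the lock block, 23 (x) by 36 (y) mm, 89 mm above the table, at case x -82.5 mm, y 0. Goes straight down 8 mm (2 N to start, 6 N at the bottom), springs back; lets the lid go from about 4.5 mm. Fully down its top is 5 mm above the closed lid's top, so one finger can press it while the other waits over the lid
- button (a joint): travel of the button, m: 0 up, 0.008 fully down
- lid (a joint): angle of the lid, rad: 0 closed, 1.55 fully open (upright), held against its stop by the spring. Freed, a spring throws it open with about 1 N at the front edge all the way; unsteadied it reaches some 5 rad/s. It counts as flying open if it goes faster than 2.5 rad/s anywhere beyond 0.35 rad
- lid_hinge (a point): middle of the hinge line, fixed on the case at case x +65 mm, y 0, 54 mm above the table; the line runs along the case's y. The lid is a shallow tray upside down, 130 by 170 mm, 22 mm high: its outer top face is 22 mm off the hinge line, its front edge 130 mm from it; walls 4 mm, top 5 mm
- lid_edge (a point): middle of the lid's front top edge, moves with the lid (closed: case x -65 mm, 76 mm above the table)
- cover_grip (a point): centre of the grey inner cover, half-way up its two tabs; axes about the case's when it is in the case. A plate with a clear window, 96 (x) by 116 (y) by 4 mm, about 95 g; its underside is 17.5 mm below this point (and 38 mm above the table in the case). The tabs stand upright on the plate, their tops 12.5 mm above this point
- tab_left (a joint): inward travel of the upright tab at the cover's +y side, m: 0 out (locked), 0.008 fully in; sprung, 2 N to start, 6 N fully in. Tab 24 mm wide (x), 4 mm thick, outer face at y = 24 mm when out, 16 fully in. From its foot a flat bolt, 24 mm wide, runs outwards to y = 66 mm under the keeper, its top 9 mm below cover_grip; clear of the keeper from 0.005
- tab_right (a joint): the same for the tab and bolt at the cover's -y side (mirror image): out, the tabs' outer faces are 48 mm apart, fully in 32 mm
- cup: small white porcelain cup, 54 mm across, 27 mm high, standing on the case's floor below the cover, between four low blue pads; origin at the centre of its underside
- tray: square open tray of light wood, fixed, 200 by 200 mm outside, walls 6 mm thick and 22 mm high, floor about 6 mm thick; origin at the centre of its underside. On the left or the right of the case
- tray_in (a point): centre of the tray's inner floor (top of the floor)
- board: round light-wood board, fixed, 196 mm across, 12 mm thick, on the other side of the case from the tray: not the place for the cover. Origin at the centre of its underside
- tumbler: glass tumbler standing on the round board, 62 mm across, 75 mm high; origin under its centre
- pot: small white lidded pot, 52 mm across, 55 mm high, near a front corner of the case; origin under its centre
- tape: roll of tape lying flat, 54 mm across, 24 mm high, near the other front corner; origin under its centre
- vase: blue vase, 72 mm across, 115 mm high, behind the case; origin under its centre
- jar: glass jar, 62 mm across, 85 mm high, behind the case; origin under its centre
- giftbox: blue gift box, 70 by 70 by 55 mm, behind the tray or the board; origin under its centre
- teacup: white teacup with a handle, 74 mm across, 60 mm high, behind the board or the tray; origin under its centre
Not all that is in view belongs to the job. Of the things like the case, leave any that is purple; of the rest the larger one is meant.

How it is judged (in metres and radians):
On the way, in this order (a step that is already met when the one before it is completed fails the run):
1. the lid is fully open (over 1.25 rad) and still, with the cover yet in the case (value of joint lid above 1.25 rad and velocity of joint lid between -0.3 and 0.3 rad/s and distance of cover_grip from where it was at the start of the episode below 0.01 m), for 0.2 s.
2. both tabs are squeezed in and the cover is lifted clear of the case (grip point over 85 mm above its foot) in the fingers (z of cover_grip in the frame of case above 0.085 m and value of joint each of tab_left, tab_right above 0.004 m), for 0.1 s.
At the end, for the whole second after the job is handed in: the cover lies released, at rest, flat (within 0.1 rad) and right way up on the floor of the square tray, its grip point within 50 mm of the tray's centre in the tray's x and y; the lid stands open beyond 1.25 rad; the cup stands upright on the case's floor within 12 mm of its centre (x of cover_grip in the frame of tray between -0.05 and 0.05 m and y of cover_grip in the frame of tray between -0.05 and 0.05 m and z of cover_grip in the frame of tray below 0.032 m and angle between cover_grip's own z axis and vertical below 0.1 rad and linear speed of each of cover, cup below 0.02 m/s and value of joint lid above 1.25 rad and x of cup in the frame of case between -0.012 and 0.012 m and y of cup in the frame of case between -0.012 and 0.012 m and z of cup in the frame of case below 0.02 m and angle between cup's own z axis and vertical below 0.15 rad); the robot touches nothing.
It fails at once if the lid flies open (faster than 2.5 rad/s beyond 0.35 rad) (value of joint lid above 0.35 rad and velocity of joint lid above 2.5 rad/s).
It fails at once if the cover is dropped (moving over 0.5 m/s with no finger on it) (linear speed of cover above 0.5 m/s and contact force between the fingers and cover below 0.05 N).
It fails at once if another thing on the table is moved by more than 30 mm or tipped (distance of any of tumbler, pot, tape, vase, jar, giftbox, teacup from where it was at the start of the episode above 0.03 m or angle between any of tumbler, pot, tape, vase, jar, giftbox, teacup's own z axis and vertical above 0.35 rad).
It also fails if it takes over 69 s, if anything falls off the work surface, if the arm or the gripper's body presses on something with over 40 N, if the wrist force passes 120 N, or if a joint passes its speed limit or range.

## Working session

There is one attempt and no reset: what is moved stays moved. The work goes in short steps, Python scripts to look and compute and a tool call to move; the robot and the scene stay as the last step left them, time stands still between calls to the robot, and variables do not carry over. Pictures are saved under pics/ and viewed, and the job is handed in when it is done.

Besides the shell and the picture viewer there is one more tool, called after "Call:" as name([rows], argument=value, ...), one row to a line, values as JSON. arm_command: Moves the arm, as the interface text tells. Scaled input: -1 to 1 covers 0.12 m each way for a shift and 1.5 rad each way for a turn. Its arguments: {"type":"object","properties":{"plan":{"type":"array"},"grip_force":{"type":"number"}},"required":["plan"]}

```bash
mkdir -p pics; ls
cat > h.py <<'E'
import numpy as np, cv2, sys
from cell import robot, read_camera, ticket, spotter
def save(p,name):
    cv2.imwrite('pics/'+name,cv2.cvtColor(p['image'],cv2.COLOR_RGB2BGR))
def RT(p):
    R,_=cv2.Rodrigues(np.array(p['rvec'],float)); return R,np.array(p['tvec'],float).reshape(3)
def cloud(p):
    R,t=RT(p); d=p['depth'].astype(float); h,w=d.shape
    u,v=np.meshgrid(np.arange(w),np.arange(h))
    X=np.stack([(u-p['cx'])/p['fx']*d,(v-p['cy'])/p['fy']*d,d],-1)
    W=(X-t)@R; W[d==0]=np.nan
    return W
def proj(p,P):
    R,t=RT(p); c=np.atleast_2d(P)@R.T+t
    return np.stack([c[:,0]/c[:,2]*p['fx']+p['cx'],c[:,1]/c[:,2]*p['fy']+p['cy']],-1)
E
python3 - <<'E'
from h import *
np.set_printoptions(precision=3,suppress=True)
print(robot.get_obs())
for n in ['scene','top']:
    p=read_camera(n); save(p,n+'0.png'); R,t=RT(p)
    print(n,'cam pos',-R.T@t, R[2])
    W=cloud(p)
    for th in ['case','tray','button_top','pot','tape','vase','jar','board','giftbox','teacup','tumbler']:
        r=spotter.spot_in(p,th)
        for q in r[:3]:
            x,y=q['xy']; u=int(x*640);v=int(y*400)
            print(th,round(q['confidence'],2),(u,v),W[min(v,399),min(u,639)])
E
```

```text
pics
{'time_s': 0.0, 'joint_pos': array([ 1.113,  0.384,  0.016,  1.371, -0.006,  1.388, -0.046]), 'joint_vel': array([ 0.001,  0.001, -0.002,  0.   ,  0.   , -0.   , -0.   ]), 'tau': array([  0.   , -62.761,   0.844, -37.182,   0.016,   0.014,   0.   ]), 'tool_pos': array([ 240.23 , -576.432,  230.277]), 'orientation': array([-3.14 ,  0.   ,  0.395]), 'contact_force': array([-0.43 , -0.651,  0.415]), 'ft_torque': array([-0.013,  0.001,  0.005]), 'gripper_width': 85.42732187789488}
scene cam pos [ 927.062 -508.09   894.263] [-0.429  0.481 -0.765]
case 0.89 (152, 250) [ 284.076 -340.361   58.147]
case 0.88 (314, 100) [225.704 278.551  74.151]
case 0.78 (355, 232) [605.189 -17.897  73.342]
tray 0.76 (388, 149) [476.163 307.899   9.723]
button_top 0.71 (461, 188) [716.849 267.769  55.554]
button_top 0.5 (327, 205) [515.544  -8.8    89.396]
button_top 0.41 (128, 232) [ 210.874 -349.059   69.951]
pot 0.85 (309, 166) [370.635  90.825  42.648]
vase 0.82 (385, 309) [ 766.611 -133.604   87.655]
jar 0.93 (440, 243) [767.435  71.694  83.87 ]
board 0.58 (237, 318) [ 532.763 -319.47    24.594]
gi
[... 459 characters left out ...]
 0.67 (271, 244) [366.875 116.374  56.203]
tray 0.66 (207, 120) [697.9   290.245  60.142]
button_top 0.73 (191, 341) [131.095 302.89   88.529]
button_top 0.45 (316, 185) [513.696   1.213  90.01 ]
button_top 0.43 (457, 306) [ 209.434 -348.743   70.085]
pot 0.76 (272, 248) [357.275 114.173  49.467]
tape 0.67 (362, 239) [ 385.526 -123.406   -1.881]
vase 0.85 (354, 98) [747.808 -99.994  92.35 ]
jar 0.81 (279, 99) [746.36   97.592  87.737]
board 0.84 (428, 202) [ 484.18  -303.278    9.986]
teacup 0.91 (420, 123) [ 709.217 -291.803    7.655]
tumbler 0.61 (444, 187) [ 523.419 -346.062   20.365]
tumbler 0.53 (357, 245) [ 369.193 -109.391    0.477]
tumbler 0.37 (421, 122) [ 713.893 -295.903    2.802]
```

View pics/scene0.png

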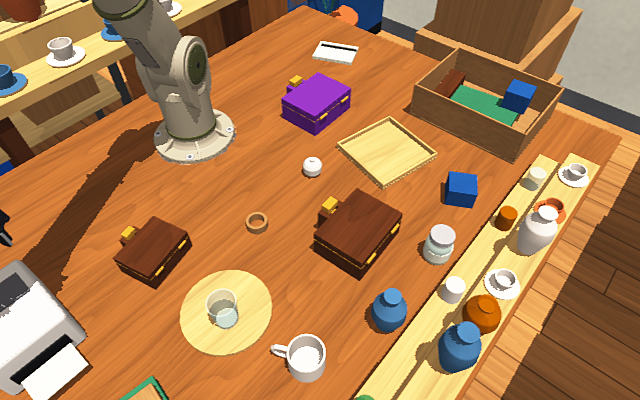

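View pics/top0.png

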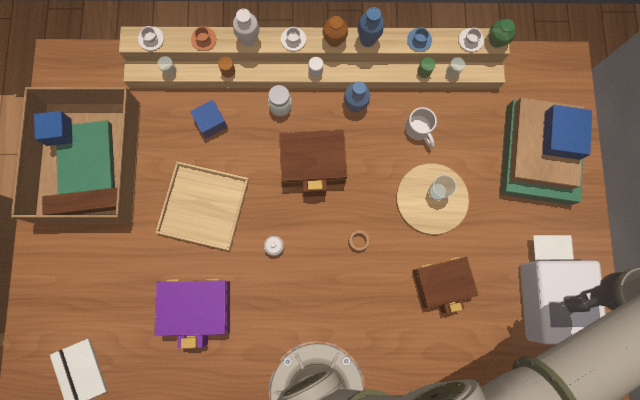

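The case candidates in the top picture are the purple one (192,311), a small dark one (447,283) and a large dark one (313,159). I choose the larger dark one. The tray is at (203,204). Next I take a close crop and fit the poses.

Run:
```python
from h import *
np.set_printoptions(precision=2,suppress=True)
cr=[]
for n in ['scene','top']:
    p=read_camera(n); W=cloud(p); P=W.reshape(-1,3); C=p['image'].reshape(-1,3).astype(int)
    def rect(c,r,zl,zh,nm):
        m=(np.hypot(P[:,0]-c[0],P[:,1]-c[1])<r)&(P[:,2]>zl)&(P[:,2]<zh)
        q=P[m]
        rr=cv2.minAreaRect(q[:,:2].astype(np.float32))
        print(n,nm,m.sum(),'rect',rr,'medz',np.median(q[:,2]))
        return q
    q=rect((600,0),120,68,83,'lid')
    # trimmed
    m=(np.hypot(P[:,0]-510,P[:,1]-3)<45)&(P[:,2]>83)&(P[:,2]<100)
    print(n,'button',m.sum(),P[m].mean(0),P[m].min(0),P[m].max(0), cv2.minAreaRect(P[m][:,:2].astype(np.float32)))
    m=(P[:,0]>120)&(P[:,0]<320)&(P[:,1]>-430)&(P[:,1]<-250)&(P[:,2]>45)&(P[:,2]<68)
    print('small case rect',cv2.minAreaRect(P[m][:,:2].astype(np.float32)))
    rect((476,307),160,15,30,'traywall')
    rect((476,307),160,3,30,'tray')
    rect((360,114),50,10,70,'pot'); rect((385,-110),50,12,40,'tape')
    print('noise tab', np.nanstd(P[(np.hypot(P[:,0]-450,P[:,1]-0)<30)][:,2]))
    x,y=(313,165) if n=='top' else (355,232)
    im=cv2.cvtColor(p['image'],cv2.COLOR_RGB2BGR)[y-60:y+60,x-75:x+75]
    cr.append(cv2.resize(im,None,fx=2.6,fy=2.6,interpolation=cv2.INTER_CUBIC))
cv2.imwrite('pics/crop1.png',np.hstack(cr))
p=read_camera('wrist'); save(p,'wrist0.png')
```

```text
scene lid 3727 rect ((581.0665283203125, 5.367057800292969), (161.64608764648438, 173.40673828125), 2.87381911277771) medz 75.99539533958817
scene button 129 [514.95  -0.38  88.66] [503.21 -17.36  83.11] [526.44  20.33  93.54] ((514.8084106445312, 1.451486587524414), (23.024721145629883, 37.69948959350586), 0.41897818446159363)
small case rect ((259.3972473144531, -336.01031494140625), (130.87118530273438, 133.99232482910156), 13.324410438537598)
scene traywall 676 rect ((473.3399963378906, 298.90936279296875), (204.7770538330078, 205.255615234375), 76.85919189453125) medz 20.03613138268796
scene tray 3882 rect ((477.8059997558594, 303.5592041015625), (291.6603698730469, 312.0382385253906), 81.45792388916016) medz 6.493442785333414
scene pot 298 rect ((367.1370849609375, 105.35420227050781), (47.90320587158203, 46.038368225097656), 9.818136215209961) medz 39.029250429830824
scene tape 243 rect ((380.19171142578125, -116.16148376464844), (53.53347396850586, 52.621734619140625), 7.286398887634277) medz 22.63344371958898
noise tab 1.6817041443091751
top lid 3247 rect ((583.2591552734375
[... 307 characters left out ...]
260.82708740234375, -332.404052734375), (129.7059326171875, 135.08200073242188), 13.809310913085938)
top traywall 770 rect ((476.242919921875, 304.3916015625), (202.32720947265625, 200.16204833984375), 76.50677490234375) medz 22.036296041632248
top tray 6616 rect ((476.448974609375, 307.18017578125), (315.4165954589844, 315.2890319824219), 21.449295043945312) medz 7.165703713715072
top pot 303 rect ((365.9294738769531, 111.62097930908203), (48.469852447509766, 48.83858108520508), 1.6897927522659302) medz 42.37411298528308
top tape 183 rect ((380.3238830566406, -111.16099548339844), (50.640769958496094, 52.81269073486328), 88.77049255371094) medz 24.479229879695527
noise tab 2.615745796783686
```

View pics/crop1.png

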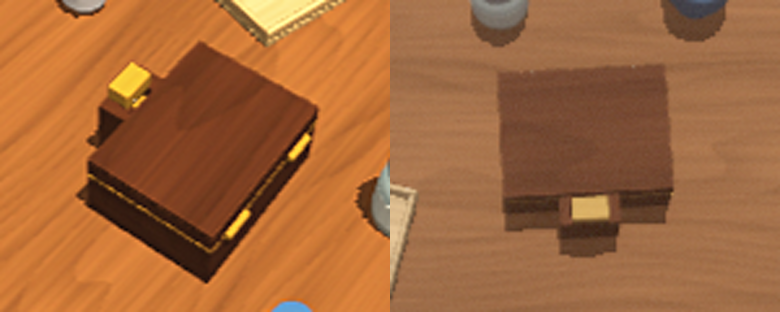

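View pics/wrist0.png

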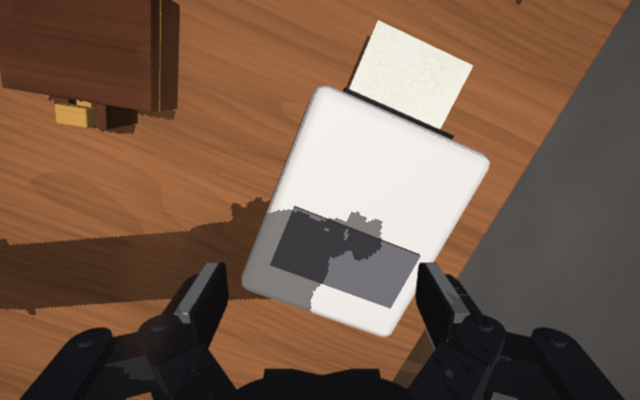

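The crop shows the large dark case with its button at (590,207) in the right half, so the choice is confirmed. I write a helper to work out moves, then go above the case.

```bash
cat >> h.py <<'E'
from scipy.spatial.transform import Rotation as Ro
def pose(o=None):
    o=o or robot.get_obs()
    return np.array(o['tool_pos'],float), Ro.from_euler('xyz',o['orientation'])
def rel(target, rpy=None, frm=None):
    "normalised [turn, shift] from current (or frm) pose to target world TCP/rpy"
    pos,R=frm or pose()
    s=R.inv().apply(np.array(target,float)-pos)/120
    t=np.zeros(3) if rpy is None else (R.inv()*Ro.from_euler('xyz',rpy)).as_rotvec()/1.5
    return np.round(np.r_[t,s],4)
E
python3 - <<'E'
from h import *
print(rel([597,7,300],[np.pi,0,np.pi/2+.054])); print(rel([597,7,300])/5)
p=read_camera('wrist');R,t=RT(p);c=-R.T@t
pos,T=pose(); print('cam in tool',T.inv().apply(c-pos),'axis',T.inv().apply(R[2]),'imgup',T.inv().apply(-R[1]))
E
```

```text
[-1.0000e-04 -1.0000e-04 -8.2000e-01  4.6147e+00 -3.3483e+00 -5.7250e-01]
[ 0.       0.       0.       0.92294 -0.66966 -0.1145 ]
cam in tool [  81.422244      0.17025196 -142.14005107] axis [-3.17902693e-01  3.89564187e-05  9.48123344e-01] imgup [ 9.48123118e-01 -6.79494145e-04  3.17902645e-01]
```

Call:
arm_command([
  [0,0,0,0.46,-0.335,-0.06,1],
  [0,0,0,0.925,-0.67,-0.12,1],
  [0,0,0,0.925,-0.67,-0.12,1],
])

```text
time_s: 1.78
tool_pos: [315.8, -456.2, 246.7]
orientation: [3.141, -0.002, 0.402]
contact_force: [-0.8, -0.2, 1.0]
gripper_width: 85.6
```

Call:
arm_command([
  [0,0,0,0.46,-0.335,-0.06,1],
  [0,0,0,0.925,-0.67,-0.12,1],
])

```text
time_s: 2.02
tool_pos: [376.9, -353.4, 259.0]
orientation: [3.141, 0.0, 0.392]
contact_force: [1.4, -0.1, 0.1]
gripper_width: 85.3
```

Call:
arm_command([
  [0,0,0,0.46,-0.335,-0.06,1],
  [0,0,0,0.925,-0.67,-0.12,1],
])

```text
time_s: 2.28
tool_pos: [442.2, -246.9, 272.3]
orientation: [3.141, -0.0, 0.394]
contact_force: [0.8, 0.0, 0.4]
gripper_width: 85.7
```

Call:
arm_command([
  [0,0,0,0.46,-0.335,-0.06,1],
  [0,0,0,0.925,-0.67,-0.12,1],
])

```text
time_s: 2.52
tool_pos: [507.3, -141.0, 285.4]
orientation: [3.141, -0.0, 0.393]
contact_force: [0.4, -1.3, 0.1]
gripper_width: 85.7
```

Call:
arm_command([
  [0,0,-0.12,0.2,-0.1,-0.05,1],
  [0,0,-0.24,0.4,-0.3,-0.1,0.8],
  [0,0,-0.36,0.4,-0.3,-0.1,0.7],
  [0,0,-0.48,0.4,-0.3,-0.1,0.65],
  [0,0,-0.6,0.4,-0.3,-0.1,0.65],
  [0,0,-0.72,0.4,-0.3,-0.1,0.65],
  [0,0,-0.82,0.4,-0.3,-0.1,0.65],
])

```text
time_s: 3.4
tool_pos: [537.0, -91.1, 296.9]
orientation: [-3.142, 0.0, 1.629]
contact_force: [0.1, -0.6, 0.5]
gripper_width: 55.9
```

Run:
```python
from h import *
o=robot.get_obs(); print({k:np.round(o[k],3) for k in ['time_s','tool_pos','orientation','joint_pos','contact_force','gripper_width']})
p=read_camera('wrist'); save(p,'wrist1.png')
W=cloud(p)
for th in ['case','button_top','lid_edge']:
    for q in spotter.spot_in(p,th)[:2]:
        u,v=int(q['xy'][0]*640),int(q['xy'][1]*400); print(th,q['confidence'],u,v,W[v,u])
```

```text
{'time_s': np.float64(3.4), 'tool_pos': array([537.045, -91.093, 296.865]), 'orientation': array([-3.142,  0.   ,  1.629]), 'joint_pos': array([ 0.526,  0.223, -0.504,  1.459,  0.107,  1.487,  0.082]), 'contact_force': array([ 0.145, -0.595,  0.49 ]), 'gripper_width': np.float64(55.876)}
case 0.95 114 295 [ 267.93206067 -290.80872744   58.10757625]
case 0.68 378 70 [588.87553144  11.1514444   76.36562449]
button_top 0.86 73 330 [ 210.60103296 -343.67448154   67.7062074 ]
button_top 0.68 304 75 [513.93100407   1.49362263  88.57148384]
lid_edge 0.83 387 72 [598.42634541   9.81786125  75.81620753]
lid_edge 0.56 109 299 [ 260.50150022 -297.36866855   58.43450043]
```

View pics/wrist1.png

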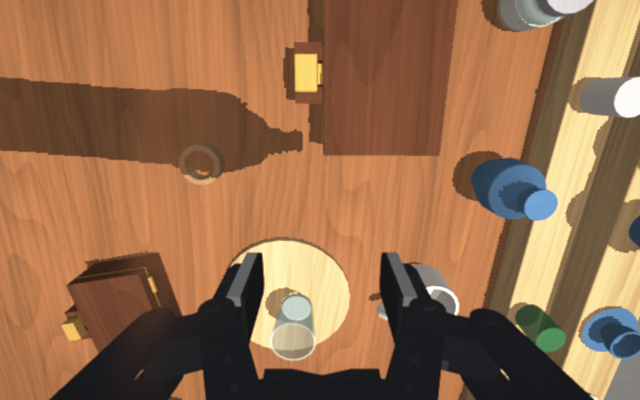

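Call:
arm_command([
  [0,0,0,0.27,0.06,0.1,0.65],
  [0,0,0,0.55,0.12,0.2,0.65],
  [0,0,0,0.55,0.12,0.2,0.65],
])

```text
time_s: 3.98
tool_pos: [547.5, -20.1, 272.1]
orientation: [-3.14, -0.002, 1.627]
contact_force: [1.2, -0.7, -0.3]
gripper_width: 55.4
```

```bash
cat > fit.py <<'E'
from h import *
from scipy.optimize import least_squares
np.set_printoptions(precision=2,suppress=True)
def edges(p,W,zt,c,psi,half,nm):
    # points with z about zt -> case frame extents by robust percentile along each side
    P=W.reshape(-1,3); m=(abs(P[:,2]-zt)<4)&(np.hypot(P[:,0]-c[0],P[:,1]-c[1])<150)
    q=P[m][:,:2]-c; q=q@np.array([[np.cos(psi),-np.sin(psi)],[np.sin(psi),np.cos(psi)]])
    return q
E
python3 - <<'E'
from fit import *
o=robot.get_obs(); print({k:np.round(o[k],3) for k in ['time_s','tool_pos','orientation','gripper_width']})
p=read_camera('wrist'); save(p,'wrist2.png'); W=cloud(p); P=W.reshape(-1,3)
c=np.array([597.,7.])
for ps in [.03,.04,.05,.06,.07]:
    q=edges(p,W,76,c,ps,None,'')
    out=[]
    # sharpness: front edge per y-slice
    for lo in range(-80,80,20):
        s=q[(q[:,1]>lo)&(q[:,1]<lo+20)&(abs(q[:,0])<75)]
        if len(s)>20: out.append((round(s[:,0].min(),1),round(s[:,0].max(),1)))
    o2=[]
    for lo in range(-60,60,20):
        s=q[(q[:,0]>lo)&(q[:,0]<lo+20)&(abs(q[:,1])<95)]
        if len(s)>20: o2.append((round(s[:,1].min(),1),round(s[:,1].max(),1)))
    print(ps,'x',out,'\n   y',o2)
m=(np.hypot(P[:,0]-514,P[:,1]-3)<40)&(abs(P[:,2]-89)<4)
print('button',P[m].mean(0),cv2.minAreaRect(P[m][:,:2].astype(np.float32)))
E
```

```text
{'time_s': np.float64(3.975), 'tool_pos': array([547.46, -20.07, 272.13]), 'orientation': array([-3.14, -0.  ,  1.63]), 'gripper_width': np.float64(55.354)}
0.03 x [(np.float64(-62.4), np.float64(68.0)), (np.float64(-62.7), np.float64(67.6)), (np.float64(-74.6), np.float64(66.8)), (np.float64(-70.3), np.float64(66.2)), (np.float64(-74.9), np.float64(66.4)), (np.float64(-74.0), np.float64(65.2)), (np.float64(-65.2), np.float64(64.7)), (np.float64(-65.5), np.float64(64.1))] 
   y [(np.float64(-84.0), np.float64(85.4)), (np.float64(-83.6), np.float64(85.9)), (np.float64(-82.9), np.float64(86.4)), (np.float64(-82.2), np.float64(86.7)), (np.float64(-81.7), np.float64(86.5)), (np.float64(-81.3), np.float64(87.2))]
0.04 x [(np.float64(-63.0), np.float64(67.0)), (np.float64(-63.1), np.float64(67.0)), (np.float64(-74.9), np.float64(66.4)), (np.float64(-70.7), np.float64(66.4)), (np.float64(-74.7), np.float64(65.8)), (np.float64(-73.7), np.float64(65.5)), (np.float64(-64.6), np.float64(65.2)), (np.float64(-64.7), np.float64(64.8))] 
   y [(np.float64(-83.6), np.float64(85.9)), (np.float64(-83.
[... 1293 characters left out ...]
85.4))]
0.07 x [(np.float64(-65.2), np.float64(65.2)), (np.float64(-64.8), np.float64(65.2)), (np.float64(-74.6), np.float64(65.3)), (np.float64(-71.3), np.float64(66.3)), (np.float64(-70.7), np.float64(66.1)), (np.float64(-74.8), np.float64(66.5)), (np.float64(-63.3), np.float64(66.7)), (np.float64(-62.8), np.float64(67.0))] 
   y [(np.float64(-82.2), np.float64(87.2)), (np.float64(-82.1), np.float64(87.0)), (np.float64(-82.5), np.float64(86.7)), (np.float64(-82.7), np.float64(86.5)), (np.float64(-82.9), np.float64(85.2)), (np.float64(-83.2), np.float64(85.0))]
button [515.43   4.58  88.27] ((515.3082885742188, 3.824687957763672), (22.917325973510742, 36.43244171142578), 3.6350414752960205)
```

View pics/wrist2.png

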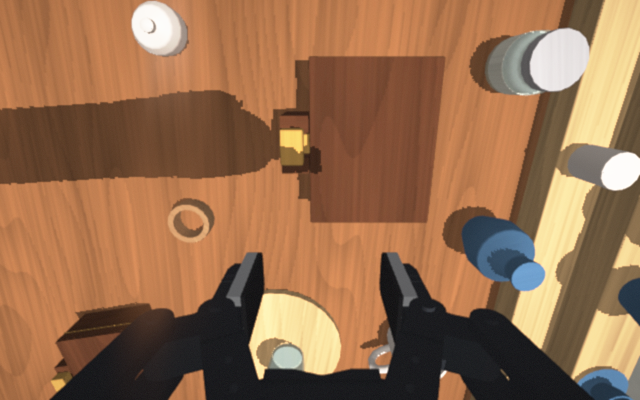

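Run:
```python
from fit import *
p=read_camera('wrist'); W=cloud(p); pos,T=pose()
Q=T.inv().apply((W.reshape(-1,3)-pos)); m=(abs(Q[:,0])<20)&(abs(Q[:,1])<70)&(Q[:,2]>-80)&(Q[:,2]<12)
q=Q[m]; print(m.sum())
for s in (-1,1):
    a=q[q[:,1]*s>0]; print('side',s,a.min(0),a.max(0))
    for z0 in range(-60,10,6):
        b=a[(a[:,2]>z0)&(a[:,2]<=z0+6)]
        if len(b)>5: print(z0,len(b),b.min(0)[:2],b.max(0)[:2])
c=np.array([598,9.]);ps=.055
print('target', c+np.array([np.cos(ps),np.sin(ps)])*-49, rel([*(c+np.array([np.cos(ps),np.sin(ps)])*-49),150],[np.pi,0,1.626]))
```

```text
29878
side -1 [-12.28 -65.12 -80.  ] [19.51 -0.   -3.07]
-60 3260 [-11.57 -62.03] [ 15.42 -24.8 ]
-54 1077 [-11.48 -60.31] [ 15.4  -27.21]
-48 368 [ -1.16 -50.9 ] [ 15.12 -29.49]
-42 575 [-10.02 -40.71] [ 13.18 -27.75]
-36 444 [ -9.71 -42.  ] [ 12.97 -27.79]
-30 402 [-10.36 -41.95] [ 12.89 -27.82]
-24 355 [-10.55 -42.01] [ 12.74 -27.81]
-18 309 [ -9.75 -41.65] [ 12.99 -27.83]
-12 212 [ -9.62 -40.58] [ 12.69 -27.72]
-6 45 [ -8.56 -32.91] [ 11.39 -27.95]
side 1 [-11.66   0.   -80.  ] [19.55 64.49 -2.84]
-60 3293 [-11.66  24.18] [15.67 60.78]
-54 1079 [-10.55  26.29] [15.81 59.38]
-48 363 [ 0.52 28.69] [15.41 49.97]
-42 580 [-10.2   27.03] [13.07 40.4 ]
-36 441 [-10.56  27.01] [13.07 40.98]
-30 408 [-10.06  27.01] [13.17 40.96]
-24 353 [-9.9  27.09] [13.11 41.32]
-18 299 [-9.93 27.08] [12.73 41.21]
-12 220 [-9.74 27.14] [12.95 39.58]
-6 42 [-8.19 27.18] [11.52 32.49]
target [549.07   6.31] [-0.    0.   -0.    0.25  0.02  1.02]
```

Call:
arm_command([
  [0,0,0,0.12,0.01,0.3,0.65],
  [0,0,0,0.25,0.01,0.6,0.65],
  [0,0,0,0.25,0.01,0.94,0.65],
  [0,0,0,0.25,0.01,0.94,0.65],
  [0,0,0,0.25,0.01,0.94,0.65],
])

```text
time_s: 4.7
tool_pos: [548.4, 5.6, 161.9]
orientation: [3.14, 0.0, 1.623]
contact_force: [0.3, -0.0, 1.0]
gripper_width: 55.5
```

Run:
```python
from fit import *
read_camera('wrist')
o=robot.get_obs(); print({k:np.round(o[k],3) for k in ['time_s','tool_pos','orientation','gripper_width','contact_force']})
print(rel([548.1,6.25,92],[np.pi,0,1.626]))
```

```text
{'time_s': np.float64(4.75), 'tool_pos': array([548.72,   5.81, 162.32]), 'orientation': array([3.14, 0.  , 1.62]), 'gripper_width': np.float64(55.79), 'contact_force': array([-0. ,  0.1, -0.1])}
[ 0.    0.   -0.    0.   -0.01  0.59]
```

Call:
arm_command([
  [0,0,0,0,0,0.25,0.65],
  [0,0,0,0,0,0.5,0.65],
  [0,0,0,0,0,0.58,0.65],
  [0,0,0,0,0,0.58,0.65],
  [0,0,0,0,0,0.58,0.65],
])

```text
time_s: 5.38
tool_pos: [548.5, 6.6, 92.2]
orientation: [3.139, 0.0, 1.625]
contact_force: [0.3, 0.3, -0.7]
gripper_width: 55.7
```

Run:
```python
from fit import *
p=read_camera('scene'); im=cv2.cvtColor(p['image'],cv2.COLOR_RGB2BGR)[130:300,250:460]
cv2.imwrite('pics/s3.png',cv2.resize(im,None,fx=3,fy=3,interpolation=cv2.INTER_CUBIC))
o=robot.get_obs(); print({k:np.round(o[k],3) for k in ['time_s','tool_pos','orientation','gripper_width','contact_force']})
```

```text
{'time_s': np.float64(5.425), 'tool_pos': array([548.43,   6.65,  92.08]), 'orientation': array([3.14, 0.  , 1.62]), 'gripper_width': np.float64(55.815), 'contact_force': array([ 0.02, -0.48, -0.49])}
```

View pics/s3.png

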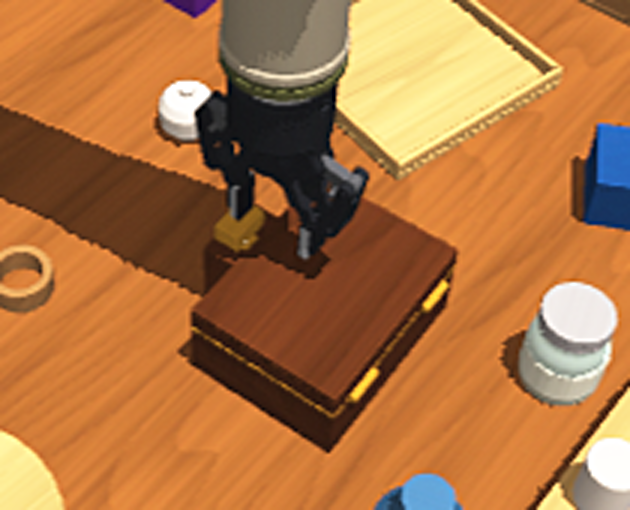

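The crop shows the left finger over the button at (238,215) and the right finger over the lid at (308,245). I lower in small steps and watch the force.

Call:
arm_command([
  [0,0,0,0,0,0.02,0.65],
  [0,0,0,0,0,0.04,0.65],
  [0,0,0,0,0,0.06,0.65],
  [0,0,0,0,0,0.06,0.65],
])

```text
time_s: 5.92
tool_pos: [547.5, 6.6, 83.4]
orientation: [3.141, -0.0, 1.625]
contact_force: [-0.6, 0.0, 1.5]
gripper_width: 55.4
```

Call:
arm_command([
  [0,0,0,0,0,0.01,0.65],
  [0,0,0,0,0,0.02,0.65],
  [0,0,0,0,0,0.02,0.65],
])

```text
time_s: 6.3
tool_pos: [547.5, 6.6, 81.1]
orientation: [3.141, 0.0, 1.625]
contact_force: [-1.4, -0.2, 4.8]
gripper_width: 55.2
```

Call:
arm_command([
  [0,0,0,0,0,0.01,0.65],
  [0,0,0,0,0,0.015,0.65],
  [0,0,0,0,0,0.015,0.65],
])

```text
time_s: 6.68
tool_pos: [547.5, 6.6, 79.4]
orientation: [3.141, 0.0, 1.625]
contact_force: [-3.0, -0.1, 6.3]
gripper_width: 55.6
```

```bash
cat > look.py <<'E'
from fit import *
def look(nm,cam='scene',box=(250,100,460,300),fx=3):
    p=read_camera(cam); x0,y0,x1,y1=box
    im=cv2.cvtColor(p['image'],cv2.COLOR_RGB2BGR)[y0:y1,x0:x1]
    cv2.imwrite('pics/'+nm,cv2.resize(im,None,fx=fx,fy=fx,interpolation=cv2.INTER_CUBIC))
    o=robot.get_obs(); print({k:np.round(o[k],3) for k in ['time_s','tool_pos','orientation','gripper_width','contact_force']})
    return p
def incase(P,c=(598,9),ps=.055):
    q=P-np.array([c[0],c[1],0]); return np.stack([q[...,0]*np.cos(ps)+q[...,1]*np.sin(ps),-q[...,0]*np.sin(ps)+q[...,1]*np.cos(ps),q[...,2]],-1)
E
python3 - <<'E'
from look import *
p=look('s4.png'); Q=incase(cloud(p)).reshape(-1,3)
for x0 in range(-65,65,13):
    m=(Q[:,0]>x0)&(Q[:,0]<x0+13)&(Q[:,1]<-30)&(Q[:,1]>-75)&(Q[:,2]>60)
    print(x0,m.sum(),np.median(Q[m,2]))
E
```

```text
{'time_s': np.float64(6.725), 'tool_pos': array([547.51,   6.58,  79.46]), 'orientation': array([3.14, 0.  , 1.62]), 'gripper_width': np.float64(55.592), 'contact_force': array([-1.83, -0.55,  6.49])}
-65 883 398.73141362307075
-52 961 375.7489538576685
-39 1029 364.8819199496146
-26 587 428.2356321970828
-13 430 436.63298399897315
0 182 82.95207007229365
13 102 79.60054460228372
26 105 78.55679120969359
39 104 77.54952195103454
52 127 75.76147677872282
```

View pics/s4.png

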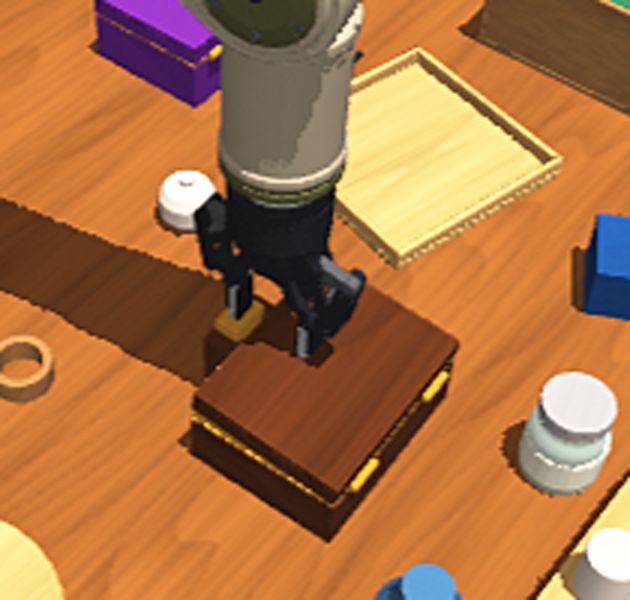

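The lid is free and rests against the right finger at about 0.1 rad: the front gap shows at crop (200,410). I compute the arc for easing it up.

Run:
```python
import numpy as np
def p(th,s): return np.array([-s*np.cos(th)+22*np.sin(th), s*np.sin(th)+22*np.cos(th)])
p0=np.array([-88.,29.])
for th in np.r_[np.arange(.15,1.6,.1),1.6]:
    s=90+np.clip((th-.1)/.5,0,1)*15
    d=(p(th,s)-p0)/120
    print(round(th,2),s.round(),np.round([d[0],-d[1]],3))
```

```text
0.15 92.0 [ 0.007 -0.054]
0.25 94.0 [ 0.016 -0.131]
0.35 98.0 [ 0.033 -0.209]
0.45 100.0 [ 0.059 -0.288]
0.55 104.0 [ 0.094 -0.365]
0.65 105.0 [ 0.148 -0.434]
0.75 105.0 [ 0.218 -0.489]
0.85 105.0 [ 0.294 -0.537]
0.95 105.0 [ 0.373 -0.577]
1.05 105.0 [ 0.457 -0.609]
1.15 105.0 [ 0.543 -0.632]
1.25 105.0 [ 0.631 -0.647]
1.35 105.0 [ 0.721 -0.652]
1.45 105.0 [ 0.81  -0.649]
1.55 105.0 [ 0.898 -0.637]
1.6 105.0 [ 0.942 -0.628]
```

Call:
arm_command([
  [0,0,0,0,0.005,-0.025,0.65],
  [0,0,0,0,0.007,-0.055,0.65],
  [0,0,0,0,0.01,-0.09,0.65],
  [0,0,0,0,0.016,-0.13,0.65],
  [0,0,0,0,0.025,-0.17,0.65],
  [0,0,0,0,0.035,-0.21,0.65],
  [0,0,0,0,0.045,-0.25,0.65],
  [0,0,0,0,0.06,-0.29,0.65],
])

```text
time_s: 7.72
tool_pos: [554.7, 7.0, 114.3]
orientation: [3.142, -0.0, 1.625]
contact_force: [1.1, 0.7, 0.7]
gripper_width: 55.6
```

Run:
```python
from look import *
p=look('s5.png')
```

```text
{'time_s': np.float64(7.775), 'tool_pos': array([555.22,   7.03, 114.91]), 'orientation': array([ 3.14, -0.  ,  1.62]), 'gripper_width': np.float64(55.599), 'contact_force': array([ 1.06, -0.24,  0.34])}
```

View pics/s5.png

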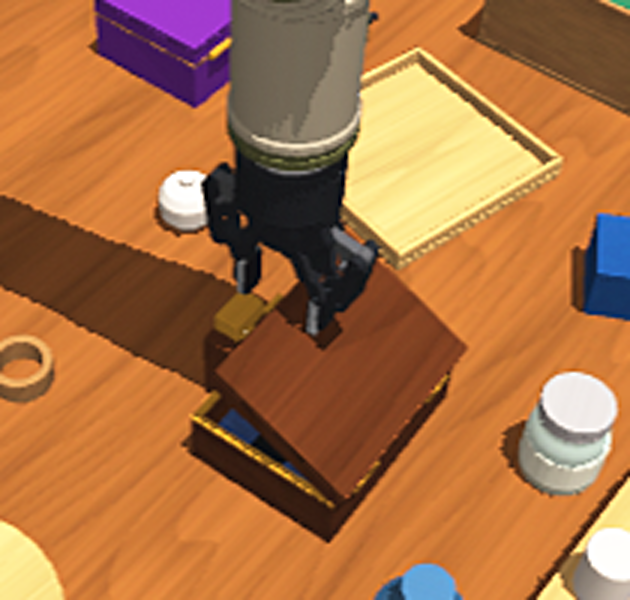

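Call:
arm_command([
  [0,0,0,0,0.017,-0.039,0.65],
  [0,0,0,0,0.035,-0.077,0.65],
  [0,0,0,0,0.06,-0.113,0.65],
  [0,0,0,0,0.089,-0.146,0.65],
  [0,0,0,0,0.123,-0.174,0.65],
  [0,0,0,0,0.159,-0.2,0.65],
  [0,0,0,0,0.196,-0.225,0.65],
  [0,0,0,0,0.235,-0.248,0.65],
  [0,0,0,0,0.274,-0.269,0.65],
  [0,0,0,0,0.314,-0.288,0.65],
])

```text
time_s: 9.02
tool_pos: [592.5, 9.0, 148.6]
orientation: [3.142, -0.0, 1.625]
contact_force: [0.6, -0.4, 0.9]
gripper_width: 55.4
```

Run:
```python
from look import *
p=look('s6.png')
```

```text
{'time_s': np.float64(9.075), 'tool_pos': array([593.13,   9.05, 148.89]), 'orientation': array([ 3.14, -0.  ,  1.62]), 'gripper_width': np.float64(55.031), 'contact_force': array([ 1.41, -0.38,  0.4 ])}
```

View pics/s6.png

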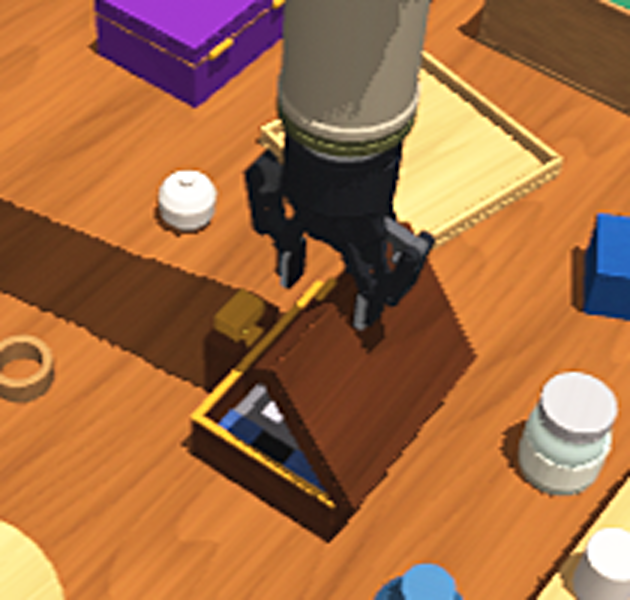

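Call:
arm_command([
  [0,0,0,0,0.042,-0.017,0.65],
  [0,0,0,0,0.084,-0.032,0.65],
  [0,0,0,0,0.127,-0.045,0.65],
  [0,0,0,0,0.17,-0.055,0.65],
  [0,0,0,0,0.214,-0.063,0.65],
  [0,0,0,0,0.258,-0.07,0.65],
  [0,0,0,0,0.303,-0.073,0.65],
  [0,0,0,0,0.348,-0.075,0.65],
  [0,0,0,0,0.392,-0.074,0.65],
  [0,0,0,0,0.437,-0.072,0.65],
  [0,0,0,0,0.481,-0.067,0.65],
  [0,0,0,0,0.525,-0.06,0.65],
])

```text
time_s: 10.58
tool_pos: [655.4, 12.4, 155.5]
orientation: [-3.141, -0.0, 1.625]
contact_force: [-0.4, 0.4, -0.6]
gripper_width: 55.3
```

Call:
arm_command([
  [0,0,0,0,0.03,0,0.65],
  [0,0,0,0,0.06,0,0.65],
  [0,0,0,0,0.08,0,0.65],
  [0,0,0,0,0.08,0,0.65],
])

```text
time_s: 11.08
tool_pos: [664.7, 13.0, 155.6]
orientation: [-3.142, -0.0, 1.625]
contact_force: [0.5, 0.2, -0.3]
gripper_width: 55.6
```

Run:
```python
from look import *
p=look('s7.png')
```

```text
{'time_s': np.float64(11.125), 'tool_pos': array([664.66,  12.97, 155.68]), 'orientation': array([-3.14, -0.  ,  1.62]), 'gripper_width': np.float64(55.497), 'contact_force': array([0.45, 0.56, 0.54])}
```

View pics/s7.png

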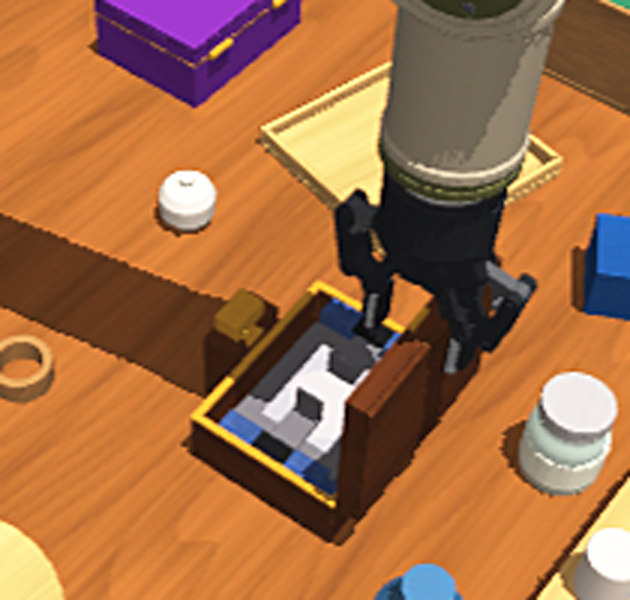

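The lid stands upright at crop (385,420) and the finger is off it. The cover's tabs show at (350,350) and (308,402). I rise, turn, and look from above.

Call:
arm_command([
  [0,0,0,0,0,-0.25,0.65],
  [0,0,0,0,0,-0.6,0.65],
  [0,0,0,0,0,-0.75,0.65],
])

```text
time_s: 11.5
tool_pos: [665.4, 13.2, 248.7]
orientation: [3.138, -0.0, 1.625]
contact_force: [0.4, 0.3, 0.1]
gripper_width: 55.7
```

Call:
arm_command([
  [0,0,-0.12,0,-0.1,0,0.75],
  [0,0,-0.24,0,-0.3,0,0.75],
  [0,0,-0.36,0,-0.5,0,0.75],
  [0,0,-0.48,0,-0.56,0,0.75],
  [0,0,-0.6,0,-0.56,0,0.75],
  [0,0,-0.72,0,-0.56,0,0.75],
  [0,0,-0.84,0,-0.56,0,0.75],
  [0,0,-0.96,0,-0.56,0,0.75],
  [0,0,-1,0,-0.56,0,0.75],
])

```text
time_s: 12.62
tool_pos: [597.2, 9.2, 245.0]
orientation: [3.142, -0.001, 3.129]
contact_force: [-0.0, 0.7, -0.3]
gripper_width: 64.1
```

Run:
```python
from look import *
p=look('w8.png','wrist',(0,0,640,400),1); W=cloud(p)
print(robot.get_obs()['joint_pos'])
for th in ['cover_grip','tab_left','tab_right','cup','lid_edge','button_top']:
    for q in spotter.spot_in(p,th)[:2]:
        u,v=int(q['xy'][0]*640),int(q['xy'][1]*400); print(th,q['confidence'],u,v,W[v,u],incase(W[v,u]))
```

```text
{'time_s': np.float64(12.675), 'tool_pos': array([597.27,   9.12, 245.01]), 'orientation': array([-3.14, -0.  ,  3.13]), 'gripper_width': np.float64(64.085), 'contact_force': array([-0.46,  0.87, -0.14])}
[ 0.51  0.43 -0.81  1.4   0.31  1.45  1.27]
cover_grip 0.58 321 167 [595.37   8.5   41.1 ] [-2.65 -0.36 41.1 ]
cover_grip 0.52 12 92 [ 515.01 -304.23   35.26] [-100.08 -308.19   35.26]
tab_left 0.56 359 169 [596.78  48.69  46.49] [ 0.97 39.7  46.49]
tab_right 0.86 284 175 [602.19 -30.9   47.02] [  1.99 -40.07  47.02]
lid_edge 0.56 325 271 [676.74  11.25 117.35] [ 78.75  -2.08 117.35]
button_top 0.59 315 89 [515.8    4.38  87.07] [-82.33  -0.1   87.07]
```

View pics/w8.png

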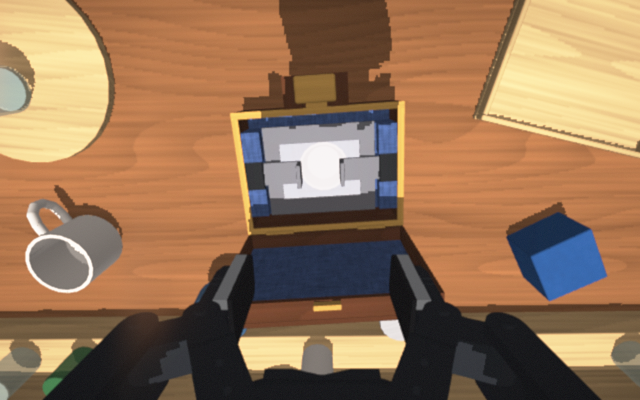

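Run:
```python
from look import *
p=read_camera('wrist'); W=cloud(p); Q=incase(W).reshape(-1,3)
m=(abs(Q[:,0])<40)&(abs(Q[:,1])<40)&(Q[:,2]>58)&(Q[:,2]<73)
for s in (-1,1):
    a=Q[m&(Q[:,1]*s>0)]; print(s,len(a),a.min(0),a.max(0),np.median(a,0))
pl=(abs(Q[:,0])<60)&(abs(Q[:,1])<70)&(abs(Q[:,2]-42)<3)
a=Q[pl]; print('plate',np.percentile(a,[0.5,50,99.5],axis=0))
k=Q[(abs(Q[:,0])<90)&(abs(Q[:,1])<90)&(abs(Q[:,2]-54)<2)]; print('rim',np.percentile(k,[0.5,99.5],axis=0))
# tray
P=W.reshape(-1,3)
c=np.array([598,9.]);ps=.055
print(rel([*c,150],[np.pi,0,np.pi+ps]))
# fingers tip in tool
pos,T=pose(); F=T.inv().apply(P-pos)
f=F[(abs(F[:,0])<12)&(abs(F[:,1])<60)&(F[:,2]>-14)&(F[:,2]<12)]
for s in (-1,1): g=f[f[:,1]*s>0]; print('tip',g.min(0),g.max(0))
```

```text
-1 115 [-12.16 -25.38  58.18] [ 11.86 -21.29  69.05] [ -1.33 -22.95  67.04]
1 106 [-11.94  18.57  58.32] [12.27 22.67 69.52] [ 0.04 20.56 67.3 ]
plate [[-47.63 -60.59  39.14]
 [ -6.7   -1.37  41.17]
 [ 58.77  59.5   44.89]]
rim [[-65.94 -85.69  52.02]
 [ 65.4   84.76  55.81]]
[-0.   -0.   -0.05 -0.   -0.    0.8 ]
tip [-11.15 -44.09 -13.99] [ 11.9  -32.04  -5.15]
tip [-10.55  31.43 -13.99] [11.95 44.22 -4.48]
```

Call:
arm_command([
  [0,0,-0.05,0,0.01,0.3,0.75],
  [0,0,-0.05,0,0.01,0.65,0.75],
  [0,0,-0.05,0,0.01,0.95,0.75],
  [0,0,-0.05,0,0.01,1,0.75],
  [0,0,-0.05,0,0.01,1,0.75],
])

```text
time_s: 13.65
tool_pos: [598.0, 10.7, 126.5]
orientation: [3.141, 0.001, -3.083]
contact_force: [1.0, -0.1, 0.0]
gripper_width: 64.0
```

Run:
```python
from look import *
p=look('w9.png','wrist',(0,0,640,400),1); Q=incase(cloud(p)).reshape(-1,3)
m=(abs(Q[:,0])<40)&(abs(Q[:,1])<29)&(Q[:,2]>58)&(Q[:,2]<73)
for s in (-1,1):
    a=Q[m&(Q[:,1]*s>0)]; print(s,len(a),a.min(0),a.max(0),np.median(a,0))
print(rel([598,8,50],[np.pi,0,np.pi+.055]), incase(pose()[0]))
```

```text
{'time_s': np.float64(13.7), 'tool_pos': array([598.49,  10.85, 127.27]), 'orientation': array([ 3.14,  0.  , -3.08]), 'gripper_width': np.float64(63.792), 'contact_force': array([-0.25, -0.11,  0.4 ])}
-1 270 [-12.33 -25.49  58.28] [ 11.67 -21.29  69.05] [ -0.83 -22.88  67.16]
1 262 [-12.05  18.46  58.25] [12.35 22.57 69.69] [-1.51 20.24 67.18]
[ 0.    0.    0.    0.01 -0.02  0.64] [  0.59   1.82 127.27]
```

View pics/w9.png

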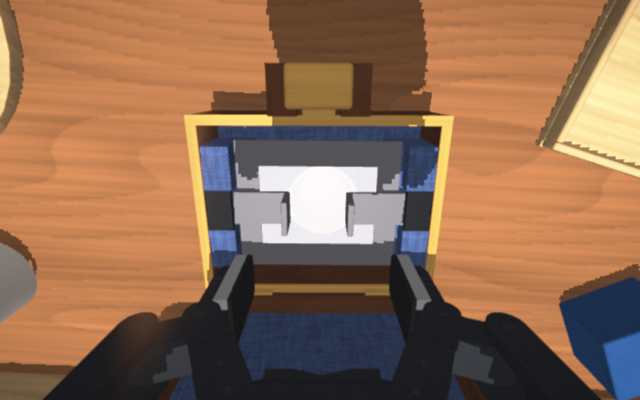

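Call:
arm_command([
  [0,0,0,0,-0.02,0.2,0.75],
  [0,0,0,0,-0.02,0.4,0.75],
  [0,0,0,0,-0.02,0.55,0.75],
  [0,0,0,0,-0.02,0.6,0.75],
  [0,0,0,0,-0.02,0.64,0.75],
  [0,0,0,0,-0.02,0.64,0.75],
])

```text
time_s: 14.45
tool_pos: [598.1, 8.2, 49.3]
orientation: [3.141, 0.001, -3.083]
contact_force: [0.3, -0.2, 0.5]
gripper_width: 64.0
```

Run:
```python
from look import *
p=look('w10.png','wrist',(0,0,640,400),1)
```

```text
{'time_s': np.float64(14.5), 'tool_pos': array([598.16,   8.18,  49.48]), 'orientation': array([ 3.14,  0.  , -3.08]), 'gripper_width': np.float64(64.39), 'contact_force': array([-1.22,  0.28,  0.24])}
```

View pics/w10.png

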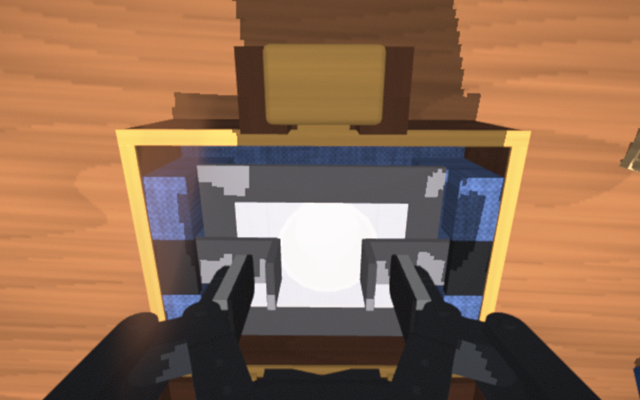

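The fingers stand outside the tabs, at columns 252 and 392 against 275 and 365, and are centred. I close on the tabs.

Call:
arm_command([
  [0,0,0,0,0,0,0.55],
  [0,0,0,0,0,0,0.45],
  [0,0,0,0,0,0,0.35],
  [0,0,0,0,0,0,0.3],
  [0,0,0,0,0,0,0.3],
  [0,0,0,0,0,0,0.3],
], grip_force=25)

```text
time_s: 15.25
tool_pos: [598.4, 8.2, 50.2]
orientation: [-3.141, 0.002, -3.084]
contact_force: [-3.4, 0.0, 8.0]
gripper_width: 30.9
```

Run:
```python
from look import *
p=look('w11.png','wrist',(0,0,640,400),1)
```

```text
{'time_s': np.float64(15.3), 'tool_pos': array([598.43,   8.24,  50.17]), 'orientation': array([-3.14,  0.  , -3.08]), 'gripper_width': np.float64(30.848), 'contact_force': array([-2.31, -0.72,  8.67])}
```

View pics/w11.png

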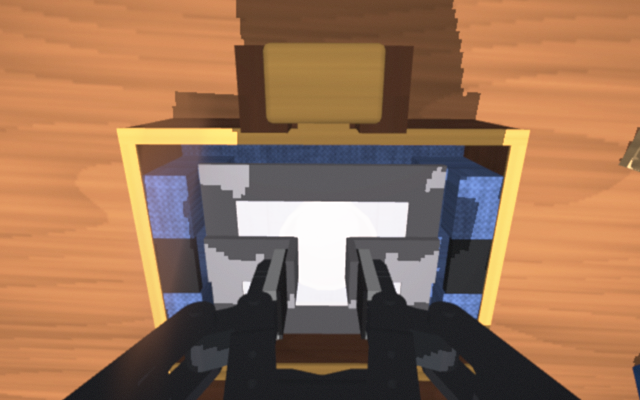

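Both tabs are fully in at a width of 30.9 mm. The bolt ends (205 and 440) are clear of the black keepers (180 and 465). I lift.

Call:
arm_command([
  [0,0,0,0,0,-0.02,0.3],
  [0,0,0,0,0,-0.06,0.3],
  [0,0,0,0,0,-0.12,0.3],
  [0,0,0,0,0,-0.2,0.3],
  [0,0,0,0,0,-0.28,0.3],
  [0,0,0,0,0,-0.38,0.3],
  [0,0,0,0,0,-0.5,0.3],
  [0,0,0,0,0,-0.65,0.3],
  [0,0,0,0,0,-0.8,0.3],
  [0,0,0,0,0,-0.8,0.3],
])

```text
time_s: 16.55
tool_pos: [598.9, 8.4, 147.1]
orientation: [-3.141, 0.003, -3.083]
contact_force: [-0.9, 0.2, -1.3]
gripper_width: 30.7
```

Run:
```python
from look import *
p=look('w12.png','wrist',(0,0,640,400),1)
q=look('s12.png')
print(robot.get_obs()['joint_pos'])
p=read_camera('top'); P=cloud(p).reshape(-1,3)
m=(np.hypot(P[:,0]-476,P[:,1]-305)<160)&(P[:,2]>15)&(P[:,2]<28)
print('tray',m.sum(),cv2.minAreaRect(P[m][:,:2].astype(np.float32)))
```

```text
{'time_s': np.float64(16.6), 'tool_pos': array([598.22,   8.11, 145.76]), 'orientation': array([-3.14,  0.  , -3.08]), 'gripper_width': np.float64(30.593), 'contact_force': array([-0.04, -0.1 , -0.51])}
{'time_s': np.float64(16.65), 'tool_pos': array([597.71,   7.93, 144.86]), 'orientation': array([-3.14,  0.  , -3.08]), 'gripper_width': np.float64(30.749), 'contact_force': array([ 0.12,  0.54, -0.62])}
[ 0.52  0.5  -0.8   1.54  0.37  1.26  1.29]
tray 743 ((476.4440002441406, 303.7870178222656), (201.4158477783203, 201.416015625), 76.35275268554688)
```

View pics/w12.png

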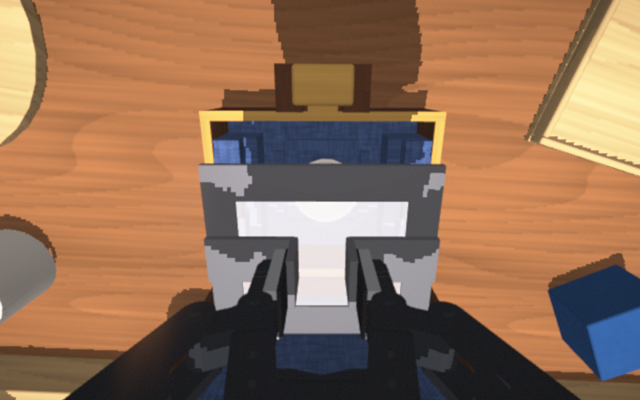

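View pics/s12.png

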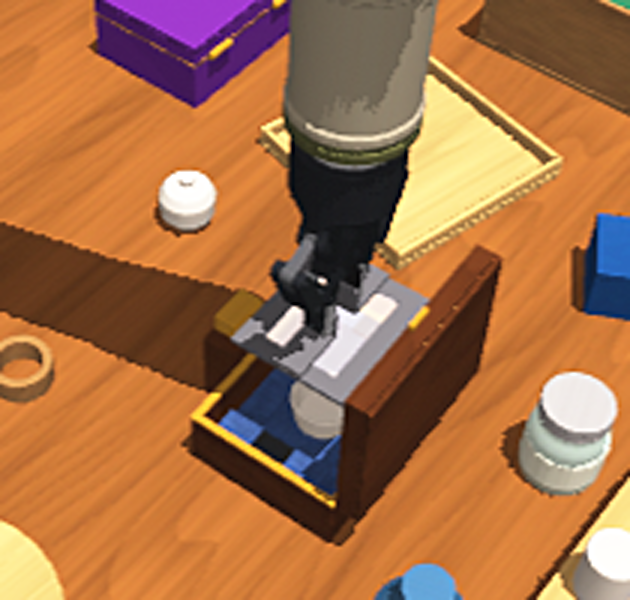

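Call:
arm_command([
  [0,0,0,0.05,0.2,0,0.3],
  [0,0,0,0.15,0.5,0,0.3],
  [0,0,0,0.25,0.8,0,0.3],
  [0,0,0,0.3,1,0,0.3],
])

```text
time_s: 17.2
tool_pos: [553.3, 127.7, 144.2]
orientation: [3.141, -0.001, -3.081]
contact_force: [0.6, 0.2, -0.6]
gripper_width: 30.5
```

Call:
arm_command([
  [0,0,0,0.1,0.3,0,0.3],
  [0,0,0,0.2,0.6,0,0.3],
  [0,0,0,0.3,0.85,0,0.3],
  [0,0,0,0.3,0.85,0,0.3],
  [0,0,0,0.3,0.85,0,0.3],
])

```text
time_s: 17.82
tool_pos: [513.0, 224.8, 144.2]
orientation: [-3.141, -0.001, -3.084]
contact_force: [0.9, -0.3, -1.7]
gripper_width: 30.7
```

Run:
```python
from look import *
p=look('w13.png','wrist',(0,0,640,400),1)
P=cloud(p).reshape(-1,3)
m=(np.hypot(P[:,0]-476,P[:,1]-305)<160)&(P[:,2]>15)&(P[:,2]<28)
print('tray',m.sum(),cv2.minAreaRect(P[m][:,:2].astype(np.float32)))
print(rel([476,305,130],[np.pi,0,np.pi-.238]))
```

```text
{'time_s': np.float64(17.875), 'tool_pos': array([513.32, 224.23, 144.28]), 'orientation': array([-3.14, -0.  , -3.08]), 'gripper_width': np.float64(30.659), 'contact_force': array([ 0.19,  0.94, -0.74])}
tray 6495 ((475.42822265625, 303.0562744140625), (200.8501739501953, 199.98599243164062), 76.52749633789062)
[-0.   -0.    0.2   0.27  0.69  0.12]
```

View pics/w13.png

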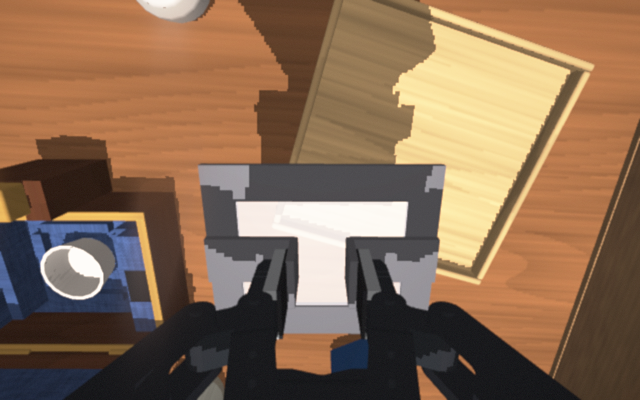

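Call:
arm_command([
  [0,0,0.07,0.1,0.25,0,0.3],
  [0,0,0.14,0.2,0.5,0,0.3],
  [0,0,0.2,0.27,0.68,0,0.3],
  [0,0,0.2,0.27,0.68,0.1,0.3],
  [0,0,0.2,0.27,0.68,0.2,0.3],
  [0,0,0.2,0.27,0.68,0.3,0.3],
  [0,0,0.2,0.27,0.68,0.4,0.3],
  [0,0,0.2,0.27,0.68,0.5,0.3],
  [0,0,0.2,0.27,0.68,0.55,0.3],
  [0,0,0.2,0.27,0.68,0.55,0.3],
])

```text
time_s: 19.12
tool_pos: [475.7, 305.0, 78.5]
orientation: [-3.141, -0.001, 2.9]
contact_force: [0.7, -1.2, -1.2]
gripper_width: 30.5
```

Run:
```python
from look import *
p=look('w14.png','wrist',(0,0,640,400),1)
print(rel([475.5,303.5,20],[np.pi,0,np.pi-.238]))
```

```text
{'time_s': np.float64(19.175), 'tool_pos': array([475.82, 305.28,  78.94]), 'orientation': array([ 3.14, -0.  ,  2.9 ]), 'gripper_width': np.float64(30.333), 'contact_force': array([-0.27,  0.52, -1.06])}
[ 0.   -0.   -0.   -0.   -0.02  0.49]
```

View pics/w14.png

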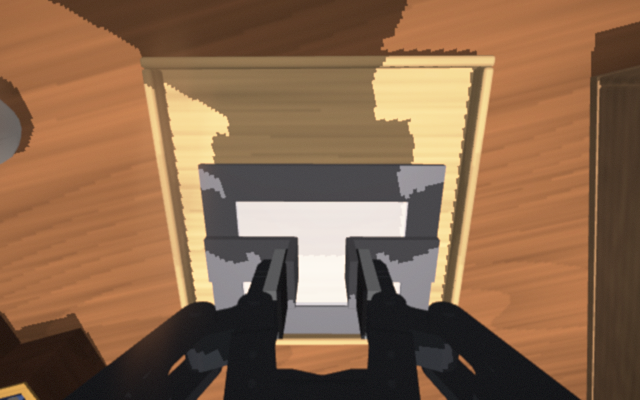

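The cover hangs level over the tray, square to its walls. I lower it.

Call:
arm_command([
  [0,0,0,0,-0.01,0.1,0.3],
  [0,0,0,0,-0.01,0.2,0.3],
  [0,0,0,0,-0.01,0.3,0.3],
  [0,0,0,0,-0.01,0.38,0.3],
  [0,0,0,0,-0.01,0.43,0.3],
  [0,0,0,0,-0.01,0.46,0.3],
  [0,0,0,0,-0.01,0.46,0.3],
])

```text
time_s: 20.05
tool_pos: [475.5, 304.0, 23.6]
orientation: [3.142, -0.0, 2.9]
contact_force: [0.1, 0.2, -0.9]
gripper_width: 30.7
```

Call:
arm_command([
  [0,0,0,0,0,0.01,0.3],
  [0,0,0,0,0,0.02,0.3],
  [0,0,0,0,0,0.03,0.3],
  [0,0,0,0,0,0.03,0.3],
])

```text
time_s: 20.55
tool_pos: [475.5, 303.9, 20.1]
orientation: [3.142, -0.0, 2.9]
contact_force: [-0.5, 0.1, -0.9]
gripper_width: 30.6
```

Call:
arm_command([
  [0,0,0,0,0,0.008,0.3],
  [0,0,0,0,0,0.015,0.3],
  [0,0,0,0,0,0.02,0.3],
  [0,0,0,0,0,0.02,0.3],
])

```text
time_s: 21.05
tool_pos: [475.6, 304.0, 18.2]
orientation: [-3.141, 0.0, 2.9]
contact_force: [-3.0, -2.4, 5.0]
gripper_width: 30.6
```

The contact force is 5 N, so the cover is on the floor. I release it and look before rising.

Call:
arm_command([
  [0,0,0,0,0,0,0.4],
  [0,0,0,0,0,-0.005,0.5],
  [0,0,0,0,0,-0.005,0.6],
  [0,0,0,0,0,-0.005,0.7],
  [0,0,0,0,0,-0.005,0.8],
  [0,0,0,0,0,-0.005,0.8],
  [0,0,0,0,0,-0.005,0.8],
])

```text
time_s: 21.92
tool_pos: [475.6, 304.0, 18.3]
orientation: [3.141, -0.0, 2.9]
contact_force: [-0.9, -1.0, 0.7]
gripper_width: 68.2
```

Run:
```python
from look import *
p=look('w15.png','wrist',(0,0,640,400),1)
```

```text
{'time_s': np.float64(21.975), 'tool_pos': array([475.59, 303.96,  18.32]), 'orientation': array([3.14, 0.  , 2.9 ]), 'gripper_width': np.float64(68.524), 'contact_force': array([-0.18,  0.41, -0.25])}
```

View pics/w15.png

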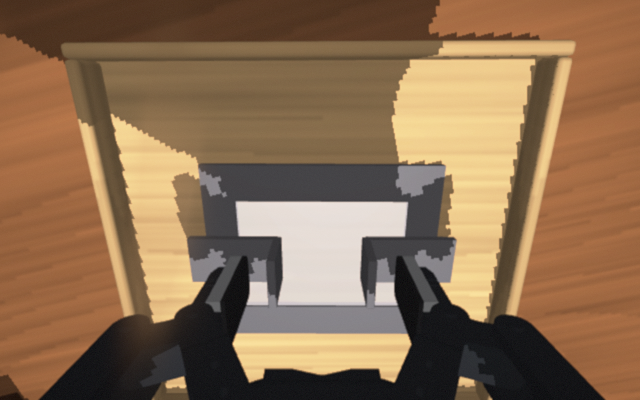

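The cover lies in the tray with both tabs sprung out at columns 277 and 365, and the fingers are clear. I rise straight up.

Call:
arm_command([
  [0,0,0,0,0,-0.1,0.8],
  [0,0,0,0,0,-0.3,0.8],
  [0,0,0,0,0,-0.6,0.8],
  [0,0,0,0,0,-1,0.8],
  [0,0,0,0,0,-1,0.8],
])

```text
time_s: 22.6
tool_pos: [477.3, 306.0, 143.2]
orientation: [3.136, 0.006, 2.9]
contact_force: [-0.1, -0.6, 0.2]
gripper_width: 68.1
```

Call:
arm_command([
  [0,0,0,0.1,0,-0.4,0.8],
  [0,0,0,0.3,0,-0.8,0.8],
  [0,0,0,0.3,0,-0.8,0.8],
  [0,0,0,0.3,0,-0.8,0.8],
])

```text
time_s: 23.1
tool_pos: [440.7, 312.0, 233.7]
orientation: [-3.141, 0.0, 2.9]
contact_force: [-0.4, -0.7, 0.0]
gripper_width: 68.3
```

Run:
```python
from look import *
p=look('w16.png','wrist',(0,0,640,400),1); W=cloud(p); P=W.reshape(-1,3)
ct=np.array([475.5,303.2]); ps=-.236
q=P-np.r_[ct,0]; T=np.stack([q[:,0]*np.cos(ps)+q[:,1]*np.sin(ps),-q[:,0]*np.sin(ps)+q[:,1]*np.cos(ps),q[:,2]],-1)
m=(abs(T[:,0])<80)&(abs(T[:,1])<80)&(T[:,2]>19)&(T[:,2]<45)
for s in(-1,1): a=T[m&(T[:,1]*s>0)]; print('tab',len(a),a.min(0),a.max(0))
C=p['image'].reshape(-1,3).astype(int); grey=(C.max(1)-C.min(1)<25)&(C.max(1)<190)
m=(abs(T[:,0])<70)&(abs(T[:,1])<75)&(T[:,2]>5)&(T[:,2]<16)&grey
a=T[m]; A=np.c_[a[:,:2],np.ones(len(a))]; k=np.linalg.lstsq(A,a[:,2],rcond=None)[0]; print('plate',len(a),'tilt',k,np.percentile(a,[1,50,99],axis=0))
s=look('s16.png','scene',(0,0,640,400),1.2); Q=incase(cloud(s)).reshape(-1,3)
for th in ['cup','lid_edge']:
    for r in spotter.spot_in(s,th)[:3]:
        u,v=int(r['xy'][0]*640),int(r['xy'][1]*400); print(th,r['confidence'],u,v,incase(cloud(s))[v,u])
m=(abs(Q[:,0]-76)<30)&(abs(Q[:,1])<80)&(Q[:,2]>100); a=Q[m]; print('lid pts',np.percentile(a,[1,99],axis=0))
a=a[a[:,0]>75]; print('lid slope dx/dz',np.polyfit(a[:,2],a[:,0],1))
t=look('t16.png','top',(150,40,480,280),2.3); Qt=incase(cloud(t)).reshape(-1,3)
m=(abs(Qt[:,0])<45)&(abs(Qt[:,1])<45)&(Qt[:,2]>28)&(Qt[:,2]<42); print('cup rim top',m.sum(),np.percentile(Qt[m],[1,99],axis=0) if m.any() else '')
```

```text
{'time_s': np.float64(23.15), 'tool_pos': array([440.71, 311.54, 233.  ]), 'orientation': array([-3.14, -0.  ,  2.9 ]), 'gripper_width': np.float64(68.658), 'contact_force': array([-0.37, -0.31,  0.24])}
tab 102 [-12.79 -23.52  19.71] [ 10.96 -19.47  36.54]
tab 108 [-12.54  20.3   19.82] [11.33 24.48 37.19]
plate 4937 tilt [ 0.    0.   10.78] [[-47.67 -61.79   7.86]
 [ -4.31   0.2    9.92]
 [ 46.51  62.54  15.35]]
{'time_s': np.float64(23.2), 'tool_pos': array([440.67, 311.46, 232.72]), 'orientation': array([-3.14, -0.  ,  2.9 ]), 'gripper_width': np.float64(68.222), 'contact_force': array([-0.89, -0.78,  0.15])}
cup 0.75 355 235 [-11.59   3.86  11.23]
cup 0.28 238 310 [-100.81 -306.39    9.63]
lid_edge 0.95 313 94 [-372.76  305.32   78.93]
lid_edge 0.71 155 244 [-339.07 -317.43   59.44]
lid_edge 0.6 388 228 [ 81.72 -26.56 151.38]
lid pts [[ 60.95 -78.42 101.12]
 [ 83.72  78.58 187.42]]
lid slope dx/dz [-0.05 89.1 ]
{'time_s': np.float64(23.35), 'tool_pos': array([440.64, 311.91, 233.1 ]), 'orientation': array([-3.14, -0.  ,  2.9 ]), 'gripper_width': np.float64(68.504), 'contact_force': array([ 0.61,  0.79, -0.14])}
cup rim top 98 [[-26.48 -22.45  28.04]
 [ 25.4   28.76  41.56]]
```

View pics/w16.png

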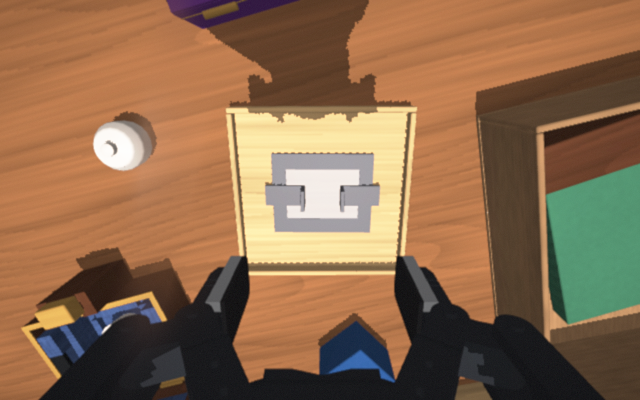

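View pics/s16.png

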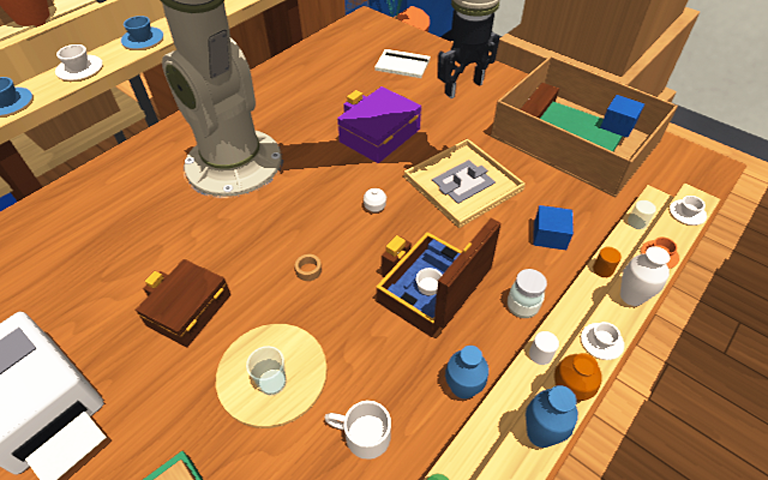

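View pics/t16.png

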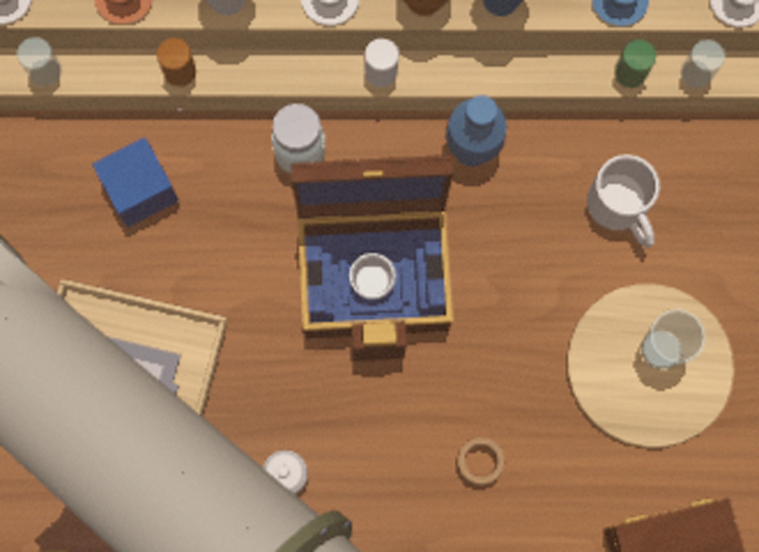

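The wrist picture shows the cover flat near the middle of the tray at (322,193). The scene and top pictures show the lid upright, the cup centred in the case at top crop (373,276), and the other things where they were. I hand in.

Run:
```python
from cell import ticket
print(ticket.sign_off())
```

```text
the job is handed in; nothing more can be done
None
```

The case is open, the cover lies in the square tray, and I handed the job in at about 23 s of the 69 s allowed; sign-off reports no verdict.

**What I did:** I chose the larger dark case, leaving the purple one and the smaller dark one. One finger pressed the button while the other waited over the lid, and I eased the lid up along its arc to upright, well below the fly-open speed. I then squeezed both tabs fully in (30.9 mm opening), lifted the cover out, and set it on the tray floor with about 5 N of contact. I released it and backed off.

**Last checks:**
- **Cover:** it is flat and right way up, about 1 mm from the tray's centre. Its tabs are sprung back out and its plate top is about 10 mm above the table.
- **Lid:** it stands upright, measured within about 0.05 rad of vertical.
- **Cup:** it stands in place, with its rim centre about 3 mm from the case's centre. That is within the camera bias.
- **Other things:** all look unmoved in the pictures; I did not measure their shifts.
- **Robot:** the gripper is clear of everything.

**Disagreement:** the scene camera read positions about 5 mm off in y from the top and wrist cameras. I used the wrist camera for the reaches, and its readings fitted what the fingers met.

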